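# Hang the gauge plates on the hook, short to tall

## Task

Hang the three steel gauge plates from the wooden rack on the hook stand one after another: the short-necked one first, right back against the stop collar, then the middle one flat against it, then the tall one flat against that, so each neck stands clear above the one behind. Push each one home gently by feel, without shifting the stop collar on the bar, and leave the other things on the bench where they are.

Things in the scene. Friction and masses are not known exactly. Their poses are not given: they have to be found in the camera images.
- plate_short: Short-necked steel gauge plate, upright, 10 mm thick, 0.15 to 0.31 kg. All three plates are alike but for the neck. Origin: window's centre, mid-thickness; x = plate normal (front and back alike), y across, z up. Body 80 mm wide, z -90 to +30 mm; above it a central neck 30 mm wide (y +-15), on this plate ending at z +56.
- plate_middle: Middle plate: neck ends at z +78 mm, else as the short plate. The window of each plate: 32 mm wide, bottom edge z -22 mm, straight sides up to z +1, then a 45-degree V roof to its apex at z +17. Hanging with the V on the bar, the bar's axis lies at z +8.5 of the plate (plate origin 141.5 mm above the bench).
- plate_tall: Tall plate: neck ends at z +100 mm, else as the short plate. In the rack every plate's origin is 98 mm above the bench.
- stand: Fixed hook stand. Origin on the bench under the hook (base plate x -75 to +101, y +-55, 14 mm thick), z up; hook points along its -x. Hook: round steel bar, 12 mm diameter, along x, axis at y 0, z 150 mm, from the post (front face x +70, 30 mm wide, top z 162) to the upturned tip. On it sits a dark stop collar: disc 32 mm across, 14 mm thick, black knob on its +y side.
- hook_root (a point): Point on the bar's axis at the post's front face (x +70 mm of the stand). The stop collar is clamped anywhere such that its front face, toward the tip, lies 24 to 74 mm from this point; there is no reading of it: find it by touch. It holds by friction alone and slips at about 8 N.
- hook_tip (a point): Point on the bar's axis at x -75 mm of the stand, 150 mm above the bench, where the bar turns up. The upturned tip spans x -69 to -84 mm of the stand and rises to 164 mm above the bench.
- rack: Fixed wooden rack, 70 (x) x 280 (y) x 45 mm high, holding the plates upright side by side at y -88, 0 and +88 mm, plate normals along its x; slots 15 mm wide, floor 8 mm above the bench. Origin: centre of the underside. Which plate is in which slot varies. A plate is free once lifted 40 mm.
- loupe: Bystander: black cylindrical magnifier, 37 mm across, 38 mm high. Origin: centre of the underside.
- marker_black: Bystander: black marker pen lying flat, 12 x 136 x 14 mm. Origin: centre of the underside.
- bone_folder: Bystander: cream flat paper-creasing blade, 20 x 146 x 8 mm. Origin: centre of the underside.
- brayer: Bystander: ink roller with wooden handle, 112 x 186 x 40 mm. Origin: centre of the underside.
- quoin_key: Bystander: steel T-shaped key lying flat, 70 x 94 x 11 mm. Origin: centre of the underside.
Mind the look-alikes: they are no part of the job. What is shaped like the plate_middle but orange or purple is not meant.

How it is judged:
By the outcome, as a careful person would: the job done as asked, in the order asked, and still so for the second after the job is handed in, with the robot touching nothing.
It also fails if it takes over 72 s, if anything falls off the work surface, if the arm or the gripper's body presses on something with over 40 N, if the wrist force passes 120 N, or if a joint passes its speed limit or range.

## Robot

A 6-joint arm with a two-finger parallel gripper is mounted at the origin on a cart in front of the work surface, level with it; the furniture and walls round the work are solid. World frame = base frame: x ahead of the robot, y to its left, z up, the work surface at z = 0. Lengths are in m, angles in rad, forces in N, time in s.
With the tool pointing down it reaches from about 0.225 to 0.875 m from the base axis. Payload 3.4 kg.
Tool frame: the origin (TCP) lies on the centre line of the jaws, within the pads' length; the fingertips stand 17 mm ahead of it and the grasp point (between the pads) lies 2 mm behind it (nose_length is the distance from the TCP to the fingertips, in m); z points along the fingers, y is the line along which they close (so a half turn about z gives the same grasp; the last joint's range is limited). The gripper opens to 85 mm and grips with 20 to 120 N. Pads are 22 mm wide; open, the fingers measure 114 mm over their backs; the gripper's body (76 mm by 85 mm) begins 54 mm behind the grasp point. The pads swing forward as they close: fully open they stand 13 mm farther back than shut.
Start: joints at [1.119, 0.276, 1.505, -0, 1.361, -0.121], TCP at [0.187, 0.544, 0.248] pointing down, gripper open.
Joint ranges: [-2.89, 2.89], [-0.75, 2.08], [0.22, 2.7], [-1.18, 4.32], [0.11, 2.71], [-2.7, 2.7]. Speed limits (rad/s): [2.57, 2.57, 3.14, 3.14, 3.14, 3.14].

## Interface

Orientations are given as a unit quaternion [w, x, y, z].
In Python, from rig import get_state, get_image, sign_off, find_in, place_of, nose_length gives the robot as it stands.
- The arm moves only by the tool apply_moves, never from a script. Its argument "deltas" is one flat list of numbers, 5 for each row, row after row: the finger opening in mm, from 0 to 85.4, then the shift along the tool's x, y, z in mm, then the turn about the tool's z in degrees. A call has 1 to 12 rows; each row is the pose to reach, as a shift and turn from the pose commanded when the call began, along the tool's axes at that moment; what a row does not reach only later rows make up. A row lasts 1/12 s, in which the tool goes at most 41.7 mm and 7.16 degrees, less where a joint would pass 70% of its speed; a pose out of reach is approached as far as the arm can. A call with a gripper value outside its range is refused whole. The fingers move at their own pace and stop on an object; "squeeze" is the grip in N (left out, the last holds). Time passes only in rows, so rows that repeat a pose let the fingers close. It gives the time, the measured TCP pose, the force, the opening and the grip force at its end, in the units of the state.
- get_state(): the state, without advancing time (a new reading comes with each control period).
- get_image(name): name is "scene" or "side" or "wrist"; returns a dict with "frame" (400x640x3 uint8, red, green, blue), "K" (3x3 intrinsics, pixels), "k1" (the pictures are not rectified: a ray, as slopes to the right and down, at radius r is drawn at 1 + k1 r^2 times it, then the intrinsics apply), "position" and "orientation" of the camera in the world. Camera axes: x right, y down, z forward; pixel columns grow to the right and rows downward; lengths in m; the calibration is good to about 2 mm. A picture is of the moment at which its call begins. There is no depth.
- sign_off(): hands the job in; it is judged then, once.
Trained networks look in a picture, given as the dict that the camera call returned (one of the last four; its "shot" number tells which), for a name from the list of things; names that differ only in an ending like _2 or _b are one class to them, and where a whole thing is asked for, a point or a joint stands for the part that bears it (a point fixed in the world has none). Each returns a list of dicts, best first, with "score" (0 to 1); they miss things now and then, are a little off and sometimes report something else, mostly with a low value. They report only what shows in the picture. A call takes as long as a camera call. They do not tell look-alikes from the thing itself.
- find_in(query, picture): "point" ([column, row] in pixels, amid what is visible of it).
- place_of(query, picture): "point" ([column, row] in pixels: a listed point, or the origin of a listed thing).
The state is a dict: "clock": time; "qpos": joint angles; "qd": joint speeds; "effort": joint torques, N m; "position": TCP position; "ee_rot": TCP orientation; "contact_force": force on the tool from outside, world axes, zero at the start; "moment": the same for the moment, N m; "width": finger opening in m; "gripper_force": force on a finger pad.
Only numpy, scipy, OpenCV 4.12 (cv2) and the standard library are available. Lean on these libraries where they do the work, as an engineer would, in place of code of your own. Each camera call takes 0.05 s, during which the arm holds its last target. There are 200 camera calls.

## Working session

There is one attempt and no reset: what is moved stays moved. The work goes in short steps, Python scripts to look and compute and a tool call to move; the robot and the scene stay as the last step left them, time stands still between calls to the robot, and variables do not carry over. Pictures are saved under pics/ and viewed, at most 10 in all, crops included, and the job is handed in when it is done.

Besides the shell and the picture viewer there is one more tool, called after "Call:" as name(argument=value, ...), one argument or row to a line, values as JSON. apply_moves: Moves the arm, as the interface text tells. Its arguments: {"type":"object","properties":{"deltas":{"type":"array"},"squeeze":{"type":"number"}},"required":["deltas"]}

```bash
mkdir -p pics; cat > h.py <<'E'
import numpy as np, cv2
from scipy.spatial.transform import Rotation as R
from rig import *
def rot(q): return R.from_quat([q[1],q[2],q[3],q[0]]).as_matrix()
def ray(p,px):
    K=p["K"]; k=p["k1"]
    d=np.array([(px[0]-K[0][2])/K[0][0],(px[1]-K[1][2])/K[1][1]]); u=d.copy()
    for _ in range(20): u=d/(1+k*(u@u))
    v=rot(p["orientation"])@np.array([u[0],u[1],1.]); return np.array(p["position"]),v/np.linalg.norm(v)
def onz(p,px,z):
    o,v=ray(p,px); return o+v*(z-o[2])/v[2]
def tri(rs):
    A=0;b=0
    for o,v in rs:
        M=np.eye(3)-np.outer(v,v);A=A+M;b=b+M@o
    x=np.linalg.solve(A,b); return x,[np.linalg.norm(np.cross(x-o,v)) for o,v in rs]
def save(p,n,crop=None,s=1):
    im=p["frame"][:,:,::-1]
    if crop: im=im[crop[1]:crop[3],crop[0]:crop[2]]
    cv2.imwrite("pics/"+n,cv2.resize(im,None,fx=s,fy=s,interpolation=cv2.INTER_CUBIC))
def proj(p,X):
    c=rot(p["orientation"]).T@(np.array(X)-np.array(p["position"])); u=c[:2]/c[2]
    u=u*(1+p["k1"]*(u@u)); K=p["K"]; return np.array([K[0][0]*u[0]+K[0][2],K[1][1]*u[1]+K[1][2]])
E
python3 - <<'E'
from h import *
np.set_printoptions(precision=4,suppress=True)
s=get_state(); print(s["position"],s["ee_rot"],rot(s["ee_rot"]),s["contact_force"],nose_length if not callable(nose_length) else nose_length())
P={}
for c in ["scene","side"]:
    p=get_image(c); save(p,c+"0.png",None,1.25)
    P[c]=p; print(c,p["position"],rot(p["orientation"])[:,2])
    for n in ["plate_short","plate_middle","plate_tall","rack","stand","hook_tip","hook_root"]:
        for d in place_of(n,p)[:4]: print(n,np.round(d["point"],1),round(d["score"],2), onz(p,d["point"],{"p":.098,"r":0,"s":0,"h":.15}[n[0]]))
p=get_image("wrist"); print(p["position"],rot(p["orientation"]))
E
```

```text
[0.1865 0.5434 0.2475] [-0.0003  0.1646  0.9864 -0.0009] [[-0.9458  0.3248 -0.0008]
 [ 0.3248  0.9458 -0.0016]
 [ 0.0002 -0.0018 -1.    ]] [ 0.0105 -0.2933 -0.3839] 0.017
scene [ 0.0602 -0.315   0.7049] [ 0.5272  0.5413 -0.6551]
plate_short [292.9 227.3] 0.75 [0.4418 0.1489 0.098 ]
plate_short [462.9 247.6] 0.62 [ 0.6568 -0.1691  0.098 ]
plate_middle [251.8 197.5] 0.93 [0.4418 0.3055 0.098 ]
plate_middle [331.1 195.7] 0.93 [0.5875 0.161  0.098 ]
plate_middle [374.1 223.8] 0.67 [0.5819 0.0179 0.098 ]
plate_middle [278.7 173.5] 0.62 [0.5576 0.3323 0.098 ]
plate_tall [272.6 207.5] 0.86 [0.4539 0.2367 0.098 ]
rack [275.7 237.3] 0.61 [0.4465 0.2298 0.    ]
stand [294.2 229.5] 0.74 [0.5002 0.2152 0.    ]
stand [416.2 283.3] 0.61 [ 0.5771 -0.1196  0.    ]
stand [462.4 249.5] 0.21 [ 0.7464 -0.1477  0.    ]
hook_tip [411.9 260.1] 0.68 [ 0.508  -0.1252  0.15  ]
hook_tip [325.5 297.9] 0.56 [ 0.3293 -0.0622  0.15  ]
hook_root [452.6 222.7] 0.56 [ 0.656  -0.1315  0.15  ]
hook_root [462.6 246.2] 0.29 [ 0.6087 -0.1794  0.15  ]
side [0.6026 1.3892 0.7483] [-0.0106 -0.8867 -0.4622]
plate_middle [304.7 211. ] 0.93 [0.6109 0.1856 0.098 ]
plate_middle [319.9 240.9] 0.81 [0.5691 0.367  0.098 ]
plate_middle [358.  230.2] 0.7 [0.4541 0.3143 0.098 ]
plate_tall [354.8 219.7] 0.41 [0.4565 0.2512 0.098 ]
rack [359.7 245.3] 0.88 [0.4373 0.2463 0.    ]
hook_tip [332.3 159.5] 0.63 [ 0.5016 -0.1259  0.15  ]
hook_root [294.7 161.8] 0.91 [ 0.6451 -0.1124  0.15  ]
hook_root [266.9 195. ] 0.47 [0.7305 0.167  0.15  ]
[0.1182 0.568  0.3748] [[ 0.3255  0.9057  0.2714]
 [ 0.9455 -0.3117 -0.094 ]
 [-0.0006  0.2872 -0.9579]]
```

View pics/scene0.png

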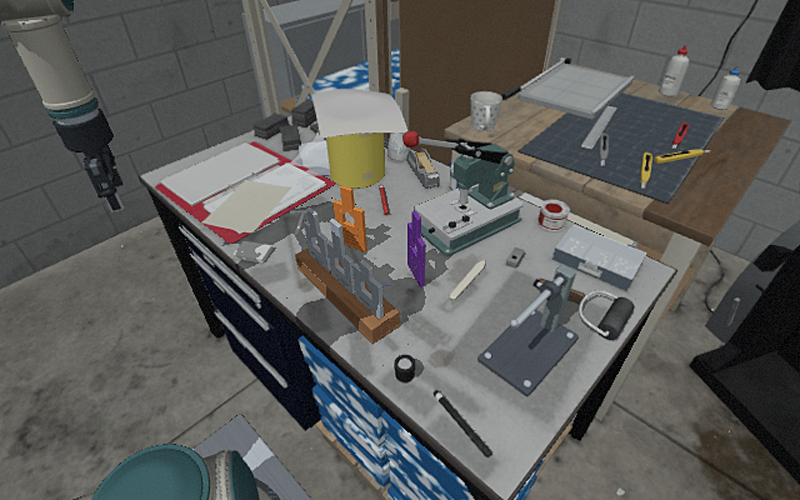

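View pics/side0.png

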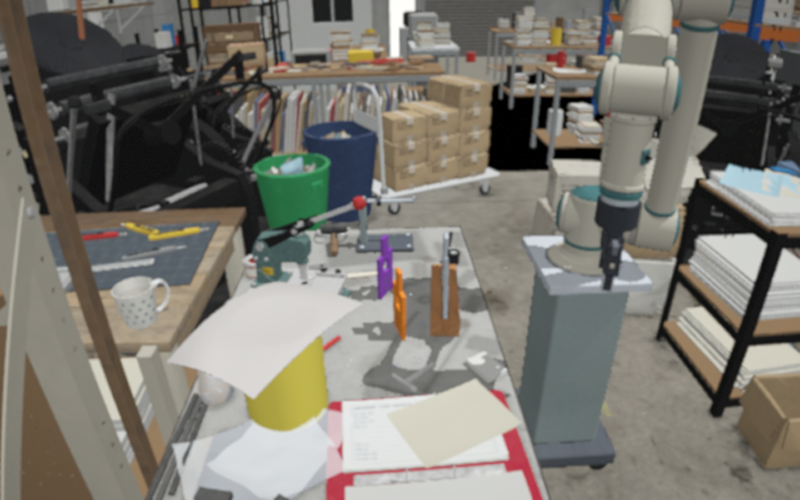

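The scene shows the rack at about (275,237) with three grey plates, the stand at (416,283) and the hook tip at (412,260) with the bar pointing roughly along -x. The side view agrees with this. The orange and purple plates are decoys. I'll move the wrist camera over the rack.

Call:
apply_moves(
  deltas=[50,-324,-143,-85,71,50,-324,-143,-85,71,50,-324,-143,-85,71,50,-324,-143,-85,71,50,-324,-143,-85,71,50,-324,-143,-85,71,50,-324,-143,-85,71,50,-324,-143,-85,71,50,-324,-143,-85,71,50,-324,-143,-85,71,50,-324,-143,-85,71,50,-324,-143,-85,71],
  squeeze=30,
)

```text
clock: 1.85
position: [0.4467, 0.3032, 0.3331]
ee_rot: [-0.0, 0.706, 0.708, -0.0]
contact_force: [-0.6, 0.9, 0.3]
width: 0.0499
gripper_force: 0.0
```

```bash
python3 - <<'E'
from h import *
np.set_printoptions(precision=4,suppress=True)
s=get_state(); print(s["clock"],s["position"],rot(s["ee_rot"])[:,:2].T,s["contact_force"],s["qpos"])
p=get_image("wrist"); q=get_image("scene")
for n in ["plate_short","plate_middle","plate_tall","rack"]:
    for d in place_of(n,p)[:3]: print(n,np.round(d["point"],1),round(d["score"],2), onz(p,d["point"],0 if n=="rack" else .098))
im=np.vstack([cv2.resize(p["frame"],(640,400)),np.hstack([cv2.resize(q["frame"][150:280,215:345],(320,200+0)),cv2.resize(q["frame"][200:320,370:480],(320,200))])])[:,:,::-1]
cv2.imwrite("pics/w1.png",im)
E
```

```text
1.85 [0.4467 0.3032 0.3331] [[-0.0029  1.      0.0004]
 [ 1.      0.0029 -0.0008]] [-0.6158  0.8865  0.298 ] [0.467  0.1865 1.4189 0.0007 1.5367 0.4641]
plate_short [314.  280.1] 0.88 [0.4435 0.1461 0.098 ]
plate_short [319.8 204.5] 0.55 [0.4513 0.2612 0.098 ]
plate_middle [413. 140.] 0.7 [0.5674 0.3461 0.098 ]
plate_middle [326.2 159.4] 0.6 [0.4591 0.3214 0.098 ]
plate_middle [422.1 264.1] 0.6 [0.5979 0.1721 0.098 ]
plate_tall [321.  221.6] 0.97 [0.453  0.2369 0.098 ]
rack [319.1 204.7] 0.81 [0.4512 0.2295 0.    ]
```

View pics/w1.png

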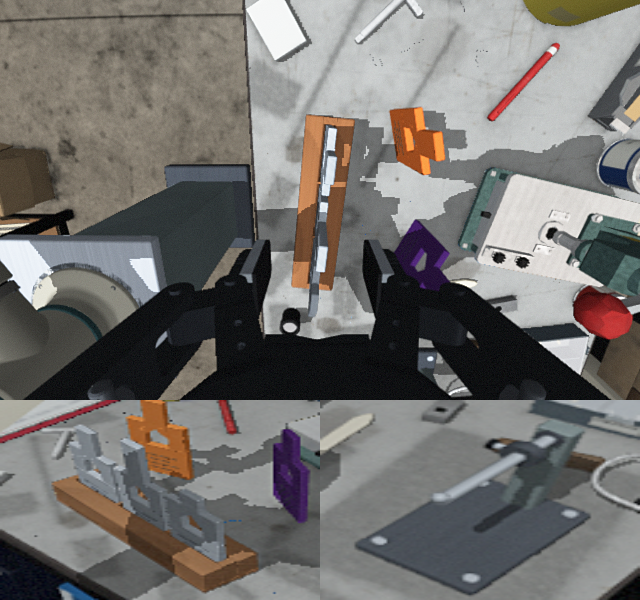

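The wrist view shows the rack running from about (330,118) at the top to (313,290) at the bottom, slightly turned. The slots from far to near hold the middle, tall and short plates. In the crop, the collar sits on the bar close to the post. Next I'll get the rack yaw and a rough stand pose.

```bash
python3 - <<'E'
from h import *
np.set_printoptions(precision=4,suppress=True)
p=get_image("wrist"); q=get_image("scene")
hsv=cv2.cvtColor(p["frame"],cv2.COLOR_RGB2HSV)
m=((hsv[:,:,0]>4)&(hsv[:,:,0]<20)&(hsv[:,:,1]>90)).astype(np.uint8); m[:, :285]=0; m[:,362:]=0; m[:105]=0; m[296:]=0
L=[];Rr=[]
for r in range(130,280,5):
    c=np.where(m[r])[0]
    if len(c)>3: L.append(onz(p,(c[0],r),.045)); Rr.append(onz(p,(c[-1],r),.045))
for E in (L,Rr):
    E=np.array(E); f=np.polyfit(E[:,1],E[:,0],1); res=E[:,0]-np.polyval(f,E[:,1]); k=abs(res)<.004; f=np.polyfit(E[k,1],E[k,0],1); print("edge slope deg",np.degrees(np.arctan(f[0])),"x at y .235",np.polyval(f,.235),k.sum(),len(E))
for n,z in (("hook_tip",.15),("hook_root",.15),("stand",0)):
    print(n,[ (np.round(d["point"],1),round(d["score"],2),onz(q,d["point"],z)) for d in place_of(n,q)[:2]])
E
```

```text
edge slope deg 5.496270039170031 x at y .235 0.41830185673819487 30 30
edge slope deg 5.671760003094789 x at y .235 0.4860742638074432 30 30
hook_tip [(array([412.7, 259.3]), 0.59, array([ 0.5107, -0.1252,  0.15  ])), (array([368.2, 336.7]), 0.17, array([ 0.3238, -0.1626,  0.15  ]))]
hook_root [(array([451.7, 221.8]), 0.57, array([ 0.6572, -0.1287,  0.15  ]))]
stand [(array([419.9, 281.4]), 0.69, array([ 0.5876, -0.1229, -0.    ])), (array([238.8, 178.7]), 0.55, array([0.532 , 0.5098, 0.    ]))]
```

Call:
apply_moves(
  deltas=[40,-80,-3,0,3,40,-156,-3,0,5.6,40,-156,-3,0,5.6,40,-156,-3,30,5.6,40,-156,-3,80,5.6,40,-156,-3,120,5.6,40,-156,-3,133,5.6,40,-156,-3,133,5.6,40,-156,-3,133,5.6],
)

```text
clock: 3.15
position: [0.4436, 0.1473, 0.2]
ee_rot: [-0.001, 0.741, 0.672, -0.001]
contact_force: [0.5, -0.2, 0.7]
width: 0.0399
gripper_force: 0.0
```

```bash
python3 - <<'E'
from h import *
np.set_printoptions(precision=4,suppress=True)
s=get_state(); print(s["clock"],s["position"],rot(s["ee_rot"])[:,:2].T,s["contact_force"])
p=get_image("wrist"); save(p,"w2.png")
t=np.array(s["position"])
for d in place_of("plate_short",p)[:2]: print(d["point"],d["score"],onz(p,d["point"],.098))
A=rot(s["ee_rot"])
print("tip proj z.154",proj(p,[t[0],t[1],.154]))
for y in (-.015,.015): print("exp neck edge",proj(p,t*[1,1,0]+A[:,0]*y+[0,0,.154]))
E
```

```text
3.15 [0.4436 0.1473 0.2   ] [[ 0.0969  0.9953 -0.0004]
 [ 0.9953 -0.0969 -0.0017]] [ 0.4637 -0.2342  0.7091]
[315.7, 206.0] 0.77 [0.443  0.1465 0.098 ]
tip proj z.154 [316.0679 231.3841]
exp neck edge [316.0966 252.1153]
exp neck edge [316.038  209.6374]
```

View pics/w2.png

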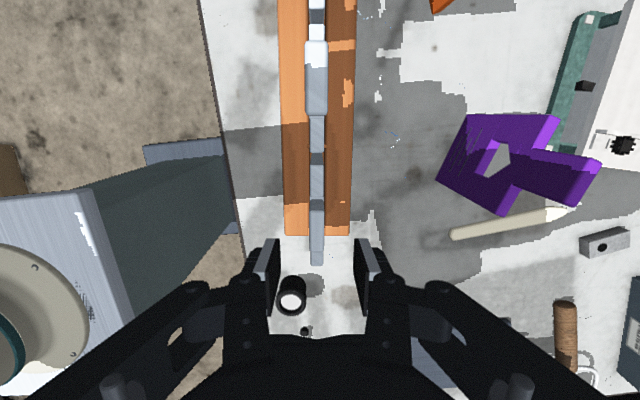

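```bash
python3 - <<'E'
from h import *
s=get_state();p=get_image("wrist");t=np.array(s["position"]);A=rot(s["ee_rot"])
for y,z in((-.04,.128),(-.015,.128),(-.015,.154),(.015,.154),(.015,.128),(.04,.128)): print(y,z,proj(p,t*[1,1,0]+A[:,0]*y+[0,0,z]))
g=p["frame"].astype(int).sum(2)//3
print([(r,int(g[r,313:320].mean())) for r in range(110,275,2)])
for r in (215,235,258): print(r,g[r,300:335])
E
```

```text
-0.04 0.128 [315.72037432 264.25146265]
-0.015 0.128 [315.66640177 235.1010596 ]
-0.015 0.154 [315.68594491 250.71309613]
0.015 0.154 [315.60821081 208.65209937]
0.015 0.128 [315.59744158 197.3807974 ]
0.04 0.128 [315.53631209 163.48282537]
[(110, 178), (112, 179), (114, 168), (116, 141), (118, 169), (120, 175), (122, 181), (124, 181), (126, 182), (128, 179), (130, 176), (132, 175), (134, 174), (136, 171), (138, 171), (140, 175), (142, 175), (144, 175), (146, 173), (148, 171), (150, 170), (152, 162), (154, 91), (156, 91), (158, 90), (160, 89), (162, 89), (164, 89), (166, 152), (168, 174), (170, 176), (172, 178), (174, 174), (176, 171), (178, 172), (180, 169), (182, 166), (184, 169), (186, 172), (188, 173), (190, 170), (192, 170), (194, 168), (196, 162), (198, 170), (200, 92), (202, 89), (204, 93), (206, 94), (208, 94), (210, 111), (212, 157), (214, 171), (216, 170), (218, 170), (220, 171), (222, 172), (224, 171), (226, 171), (228, 171), (230, 171), (232, 172), (234, 172), (236, 171), (238, 171), (240, 171), (242, 172), (244, 172), (246, 172), (248, 172), (250, 168), (252, 166), (254, 166), (256, 170), (258, 171), (260, 169), (262, 165), (264, 170), (266, 233), (268, 229), (270, 228), (272, 229), (274, 184)]
215 [157 152 159 159 158 116 112 143 169 174 173 169 173 164 167 172 171 174
 173 173 156  66  62  88 105 103  98  99  98  92  94  94  96  93  96]
235 [150 145 143 143 147 150 101 135 162 172 169 169 170 171 171 172 177 177
 175 169 148 170 168 162 159 159 160 159 156 155 153 154 150 150 153]
258 [224 227 228 228 227 230 231 159 126 160 168 165 168 173 172 167 170 174
 175 169 189 228 228 229 226 228 226 227 228 225 229 227 225 226 222]
```

The plate reads about 1 mm toward -y and 1.3 mm toward -x of the tool centre. I'll correct for that, grip and lift.

Call:
apply_moves(
  deltas=[40,-1,-1.3,30,0,40,-1,-1.3,53,0,40,-1,-1.3,53,0,5,-1,-1.3,53,0,5,-1,-1.3,53,0,5,-1,-1.3,53,0,5,-1,-1.3,53,0,5,-1,-1.3,53,0,5,-1,-1.3,53,0],
  squeeze=40,
)

```text
clock: 4.05
position: [0.4443, 0.147, 0.1494]
ee_rot: [0.001, 0.741, 0.672, 0.002]
contact_force: [-0.8, 1.7, 6.4]
width: 0.009
gripper_force: 41.6
```

Call:
apply_moves(
  deltas=[5,0,0,-20,0,5,0,0,-60,0,5,-5,0,-100,0,5,-45,4,-100,0,5,-85,7,-100,-2,5,-125,11,-100,-5.6,5,-165,14,-100,-5.6,5,-205,18,-100,-5.6,5,-245,21,-100,-5.6,5,-285,25,-100,-5.6,5,-336,29,-100,-5.6,5,-336,29,-100,-5.6],
)

```text
clock: 5.05
position: [0.4391, -0.1971, 0.2478]
ee_rot: [0.002, 0.708, 0.706, -0.001]
contact_force: [0.5, 1.1, -2.2]
width: 0.0094
gripper_force: 40.5
```

Call:
apply_moves(
  deltas=[5,0,0,0,0,5,0,0,0,0],
)

```text
clock: 5.22
position: [0.4386, -0.1907, 0.2473]
ee_rot: [-0.001, 0.707, 0.707, 0.0]
contact_force: [0.2, 0.4, -2.5]
width: 0.0091
gripper_force: 40.5
```

```bash
python3 - <<'E'
from h import *
np.set_printoptions(precision=4,suppress=True)
s=get_state(); print(s["clock"],s["position"],rot(s["ee_rot"]).T,s["contact_force"],s["width"])
p=get_image("wrist"); save(p,"w3.png",None,1.25); np.save("w3.npy",p,allow_pickle=True)
for n,z in (("hook_tip",.15),("hook_root",.15),("stand",0),("plate_short",None)):
    print(n,[ (np.round(d["point"],1),round(d["score"],2),onz(p,d["point"],z or .142)) for d in place_of(n,p)[:2]])
E
```

```text
5.2167 [ 0.4386 -0.1907  0.2473] [[ 0.0011  1.      0.0014]
 [ 1.     -0.0011 -0.0003]
 [-0.0003  0.0014 -1.    ]] [ 0.1763  0.4309 -2.5381] 0.00906789412689881
hook_tip [(array([409.3, 117.7]), 0.62, array([ 0.5094, -0.1197,  0.15  ]))]
hook_root [(array([595.7, 125.6]), 0.57, array([ 0.6577, -0.1243,  0.15  ])), (array([281.5,   3.4]), 0.2, array([ 0.4151, -0.0435,  0.15  ]))]
stand [(array([429.8, 122.8]), 0.59, array([ 0.5285, -0.1236,  0.142 ]))]
plate_short [(array([315.6, 226.2]), 0.96, array([ 0.4381, -0.211 ,  0.142 ]))]
```

View pics/w3.png

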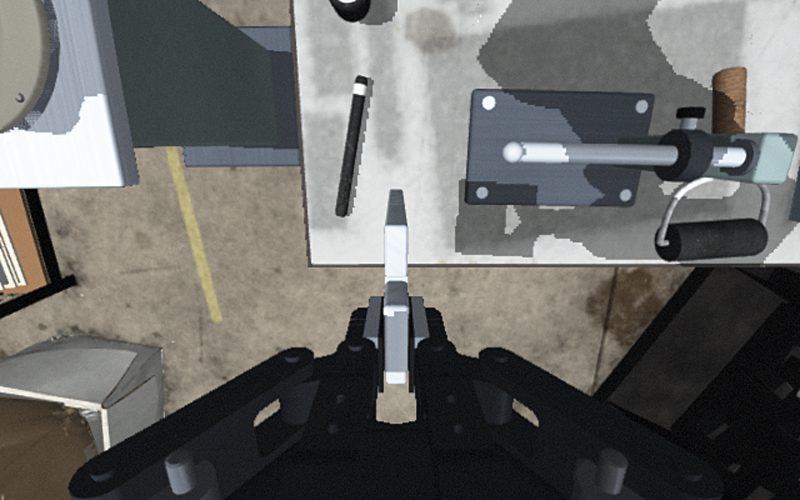

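The wrist view shows the short plate held upright. The bar runs from the tip ball at (513,152) to the post at (750,157), and the collar is at about (690,155) with its knob toward +y. Next I'll measure the bar line and the collar's front face.

```bash
python3 - <<'E'
from h import *
np.set_printoptions(precision=4,suppress=True)
p=np.load("w3.npy",allow_pickle=True).item()
g=cv2.cvtColor(p["frame"],cv2.COLOR_RGB2GRAY).astype(float)
pts=[]
for c in list(range(430,530,10))+[583,588,592]:
    seg=cv2.GaussianBlur(g[105:145,c-2:c+3].mean(1)[:,None],(1,3),0).ravel(); d=np.diff(seg)
    a=np.argmax(d);b=np.argmin(np.where(np.arange(len(d))>a,d,9)); r=105.5+(a+b)/2
    x=onz(p,(c,r),.15); pts.append(x); print(c,a+105.5,b+105.5,x)
pts=np.array(pts); f=np.polyfit(pts[:,0],pts[:,1],1); print("slope deg",np.degrees(np.arctan(f[0])),"y at .51,.60",np.polyval(f,[.51,.6]))
im=p["frame"][85:160,390:640,::-1]; im=cv2.resize(im,None,fx=3.2,fy=3.2,interpolation=cv2.INTER_CUBIC)
u=np.array([1,f[0],0]);v=np.array([-f[0],1,0])
for xf,col in ((.585,(0,0,255)),(.600,(0,255,0)),(.615,(255,0,0))):
    C=np.array([xf,np.polyval(f,xf),.15])
    P=[(proj(p,C+v*.016*np.cos(t)+np.array([0,0,.016*np.sin(t)]))-[390,85]+.5)*3.2 for t in np.linspace(0,2*np.pi,40)]
    cv2.polylines(im,[np.int32(P)],True,col,1)
cv2.imwrite("pics/w4.png",im)
E
```

```text
430 114.5 128.5 [ 0.5255 -0.1224  0.15  ]
440 114.5 129.5 [ 0.5333 -0.1228  0.15  ]
450 117.5 129.5 [ 0.5411 -0.1238  0.15  ]
460 115.5 128.5 [ 0.5487 -0.1227  0.15  ]
470 114.5 130.5 [ 0.5565 -0.123   0.15  ]
480 114.5 130.5 [ 0.5643 -0.123   0.15  ]
490 114.5 130.5 [ 0.5721 -0.1229  0.15  ]
500 115.5 130.5 [ 0.58   -0.1232  0.15  ]
510 115.5 131.5 [ 0.588  -0.1235  0.15  ]
520 115.5 131.5 [ 0.5959 -0.1234  0.15  ]
583 117.5 132.5 [ 0.647 -0.124  0.15 ]
588 117.5 132.5 [ 0.6512 -0.1239  0.15  ]
592 118.5 131.5 [ 0.6545 -0.1239  0.15  ]
slope deg -0.537410691736409 y at .51,.60 [-0.1226 -0.1234]
```

View pics/w4.png

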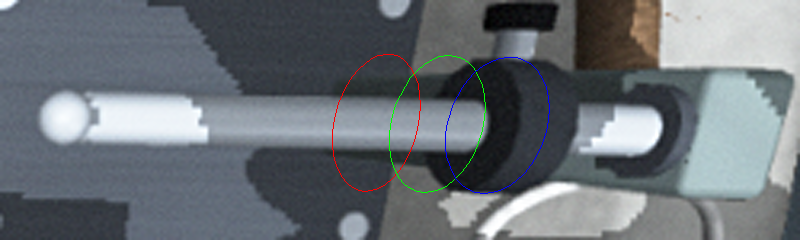

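Call:
apply_moves(
  deltas=[5,30,0,10,0.5,5,60,0,25,0.5,5,68,0,36,0.5,5,68,20,36,0.5,5,68,38,36,0.5,5,68,38,36,0.5,5,68,38,36,0.5],
)

```text
clock: 6.05
position: [0.4773, -0.1217, 0.2113]
ee_rot: [-0.0, 0.709, 0.705, -0.0]
contact_force: [0.4, -0.3, -1.0]
width: 0.009
gripper_force: 40.5
```

```bash
python3 - <<'E'
from h import *
np.set_printoptions(precision=4,suppress=True)
s=get_state(); print(s["clock"],s["position"],rot(s["ee_rot"]).T,s["contact_force"],s["width"])
p=get_image("wrist"); q=get_image("side")
def crop(p,a,sz): 
    im=p["frame"][a[1]:a[3],a[0]:a[2],::-1]; return cv2.resize(im,sz,interpolation=cv2.INTER_CUBIC)
t=np.array(s["position"])
c=np.int32(proj(q,[.55,-.12,.16]))
cv2.imwrite("pics/w5.png",np.vstack([crop(p,(220,60,620,260),(760,380)),crop(q,(c[0]-60,c[1]-20,c[0]+60,c[1]+20),(760,220))]))
A=rot(s["ee_rot"])
for y,z in((-.015,.056),(.015,.056),(.015,.03),(.04,.03)): print(y,z,proj(p,t+A[:,0]*y+[0,0,z-.0514]))
g=p["frame"].astype(int).sum(2)//3
print([(r,int(g[r,313:319].mean())) for r in range(140,330,3)])
E
```

```text
6.05 [ 0.4773 -0.1217  0.2113] [[ 0.0055  1.      0.0001]
 [ 1.     -0.0055 -0.0002]
 [-0.0002  0.0001 -1.    ]] [ 0.4486 -0.3265 -1.0283] 0.009017580799737404
-0.015 0.056 [315.6937 298.9567]
0.015 0.056 [315.5826 244.3652]
0.015 0.03 [315.7552 223.8639]
0.04 0.03 [315.6782 179.8767]
[(140, 178), (143, 178), (146, 178), (149, 178), (152, 161), (155, 92), (158, 96), (161, 92), (164, 102), (167, 91), (170, 91), (173, 94), (176, 93), (179, 91), (182, 243), (185, 248), (188, 247), (191, 245), (194, 246), (197, 244), (200, 244), (203, 245), (206, 246), (209, 245), (212, 245), (215, 243), (218, 245), (221, 223), (224, 233), (227, 94), (230, 92), (233, 93), (236, 94), (239, 93), (242, 90), (245, 203), (248, 194), (251, 183), (254, 166), (257, 165), (260, 166), (263, 166), (266, 165), (269, 165), (272, 167), (275, 167), (278, 166), (281, 166), (284, 167), (287, 169), (290, 167), (293, 168), (296, 164), (299, 246), (302, 242), (305, 245), (308, 165), (311, 156), (314, 155), (317, 148), (320, 157), (323, 161), (326, 154), (329, 162)]
```

View pics/w5.png

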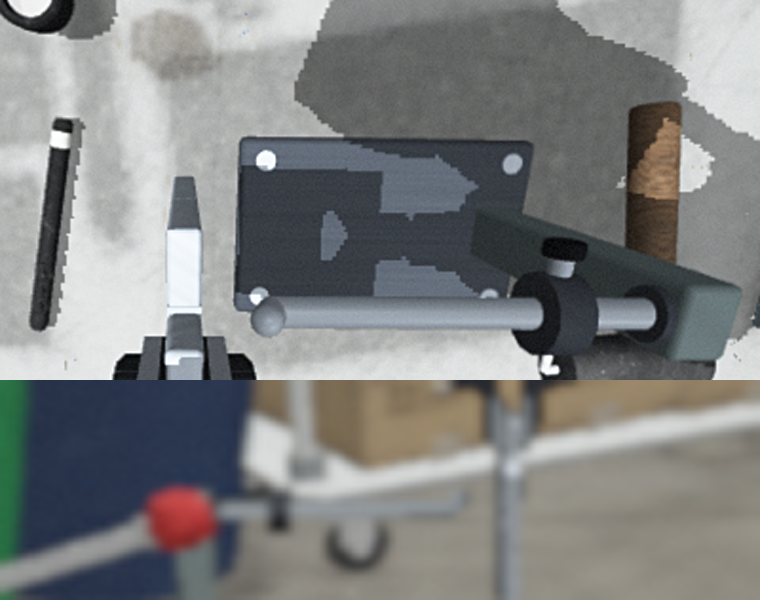

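The plate is upright and centred in the grip, ahead of the tip and on the bar line; both views agree. Threading it on now.

Call:
apply_moves(
  deltas=[5,-0.5,9,0,0,5,-0.5,18,0,0,5,-0.5,27,0,0,5,-0.5,36,0,0,5,-0.5,45,0,0,5,-0.5,54,0,0,5,-0.5,65,6,0,5,-0.5,75,12,0,5,-0.5,85,12,0,5,-0.5,95,12,0,5,-0.5,105,12,0,5,-0.5,105,12,0],
)

```text
clock: 7.15
position: [0.5844, -0.1243, 0.1992]
ee_rot: [0.001, 0.71, 0.704, 0.001]
contact_force: [0.3, -1.0, -2.1]
width: 0.0092
gripper_force: 40.5
```

```bash
python3 - <<'E'
from h import *
np.set_printoptions(precision=4,suppress=True)
s=get_state(); print(s["clock"],s["position"],rot(s["ee_rot"]).T[1],s["contact_force"],s["moment"])
p=get_image("wrist")
np.save("w6.npy",p,allow_pickle=True)
im=p["frame"][100:330,240:440,::-1]; cv2.imwrite("pics/w6.png",cv2.resize(im,None,fx=2.6,fy=2.6,interpolation=cv2.INTER_CUBIC))
E
```

```text
7.15 [ 0.5844 -0.1243  0.1992] [ 1.     -0.0076  0.0024] [ 0.3373 -1.0207 -2.1441] [-0.0918 -0.0517  0.0301]
```

View pics/w6.png

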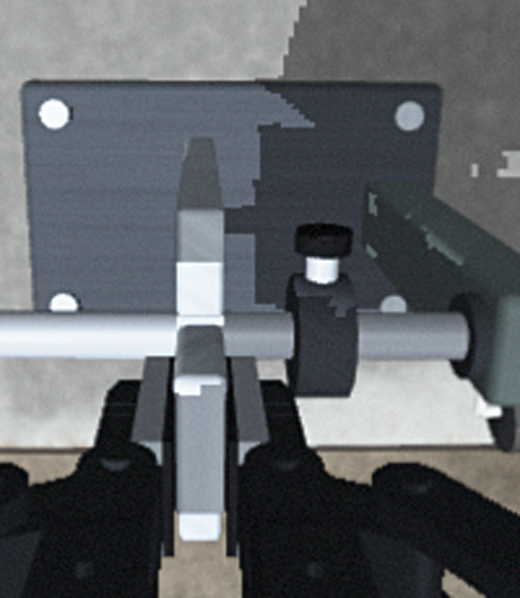

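The plate is on the bar and free. The collar's front edge is at crop column 287, which is full-image column ~350.

```bash
python3 - <<'E'
from h import *
p=np.load("w6.npy",allow_pickle=True).item()
g=p["frame"].astype(int).sum(2)//3
for r in (213,222,226,230,234,245): print(r,g[r,344:358])
for c in (350,351,352): print(c,[onz(p,(c,r),z)[0].round(4) for r,z in((208,.166),(228,.156))])
print("plate face exp .5894 at bar:",proj(p,[.5894,-.123,.156]))
E
```

```text
213 [59 59 59 60 60 62 32 19 23 26 71 68 69 71]
222 [107 103 103 103 101 105 105 108  69  24  25  49  57  54]
226 [136 130 133 137 132 131 133 139 138  40  23  39  56  57]
230 [165 163 161 161 164 163 162 170 169  49  19  40  57  60]
234 [152 155 156 156 154 156 155 163 129  37  21  42  60  58]
245 [174 172 176 181 192 200  91  25  13  25  33  52  57  53]
350 [np.float64(0.6049), np.float64(0.6064)]
351 [np.float64(0.6055), np.float64(0.6071)]
352 [np.float64(0.606), np.float64(0.6077)]
plate face exp .5894 at bar: [323.41149855 231.1034361 ]
```

Call:
apply_moves(
  deltas=[5,0.5,6,3,0,5,0.5,12,5,0,5,0.5,14,5,0,5,0.5,14,5,0,5,0.5,14,5,0,5,0.5,14,5,0],
)

```text
clock: 7.7
position: [0.5955, -0.1236, 0.1944]
ee_rot: [-0.0, 0.71, 0.704, -0.0]
contact_force: [-0.4, -0.2, -2.2]
width: 0.0095
gripper_force: 40.5
```

Call:
apply_moves(
  deltas=[5,0,0.5,0,0,5,0,1,0,0,5,0,1.5,0,0,5,0,2,0,0,5,0,2,0,0],
)

```text
clock: 8.12
position: [0.5979, -0.1237, 0.1943]
ee_rot: [0.0, 0.71, 0.704, 0.0]
contact_force: [0.9, -0.3, -1.1]
width: 0.0091
gripper_force: 40.5
```

Call:
apply_moves(
  deltas=[5,0,0.6,0,0,5,0,1.2,0,0,5,0,1.8,0,0,5,0,2,0,0,5,0,2,0,0],
)

```text
clock: 8.53
position: [0.5999, -0.1237, 0.1943]
ee_rot: [0.0, 0.71, 0.704, 0.0]
contact_force: [-0.4, 0.3, -1.1]
width: 0.0091
gripper_force: 40.5
```

Call:
apply_moves(
  deltas=[5,0,0.5,0,0,5,0,1,0,0,5,0,1.5,0,0,5,0,1.5,0,0],
)

```text
clock: 8.87
position: [0.6014, -0.1237, 0.1943]
ee_rot: [0.0, 0.71, 0.704, 0.0]
contact_force: [-0.2, -0.1, -1.6]
width: 0.0094
gripper_force: 40.5
```

Call:
apply_moves(
  deltas=[5,0,0.5,0,0,5,0,1,0,0,5,0,1,0,0],
)

```text
clock: 9.12
position: [0.6024, -0.1237, 0.1943]
ee_rot: [0.0, 0.71, 0.704, 0.0]
contact_force: [0.5, -0.2, -1.1]
width: 0.0091
gripper_force: 40.5
```

Call:
apply_moves(
  deltas=[5,0,0.5,0,0,5,0,1,0,0,5,0,1,0,0],
)

```text
clock: 9.37
position: [0.6027, -0.1237, 0.1942]
ee_rot: [-0.001, 0.71, 0.704, -0.001]
contact_force: [-2.9, -0.3, -1.3]
width: 0.009
gripper_force: 40.6
```

Contact with the collar at x=0.6027, about 3 N. I'll lower the plate onto the bar before letting go.

Call:
apply_moves(
  deltas=[5,0,-0.2,0.6,0,5,0,-0.3,1.2,0,5,0,-0.3,1.6,0,5,0,-0.3,1.6,0],
)

```text
clock: 9.7
position: [0.6027, -0.1236, 0.1931]
ee_rot: [-0.0, 0.71, 0.704, -0.0]
contact_force: [-3.6, 0.5, 2.3]
width: 0.0092
gripper_force: 41.0
```

Call:
apply_moves(
  deltas=[5,0,-0.2,-0.3,0,12,0,-0.2,-0.3,0,22,0,-0.2,-0.3,0,22,0,-0.2,-0.3,0,22,0,-0.2,-0.3,0,22,0,-0.2,-30,0,22,0,-0.2,-60,0,30,0,-0.2,-100,0,30,0,-0.2,-130,0,30,0,-0.2,-130,0],
)

```text
clock: 10.53
position: [0.6059, -0.1246, 0.3305]
ee_rot: [0.006, 0.71, 0.704, 0.003]
contact_force: [1.1, -0.7, 0.6]
width: 0.0301
gripper_force: 0.0
```

```bash
python3 - <<'E'
from h import *
np.set_printoptions(precision=4,suppress=True)
s=get_state(); print(s["clock"],s["position"],rot(s["ee_rot"]).T[:2],s["contact_force"])
p=get_image("wrist");np.save("w7.npy",p,allow_pickle=True)
c=proj(p,[.605,-.124,.15]).astype(int); print(c)
im=p["frame"][max(0,c[1]-70):c[1]+70,c[0]-80:c[0]+80,::-1]; cv2.imwrite("pics/w7.png",cv2.resize(im,None,fx=3.5,fy=3.5,interpolation=cv2.INTER_CUBIC))
E
```

```text
10.5333 [ 0.6059 -0.1246  0.3305] [[ 0.0078  1.     -0.0043]
 [ 0.9999 -0.0077  0.0141]] [ 1.0985 -0.7093  0.6031]
[313 182]
```

View pics/w7.png

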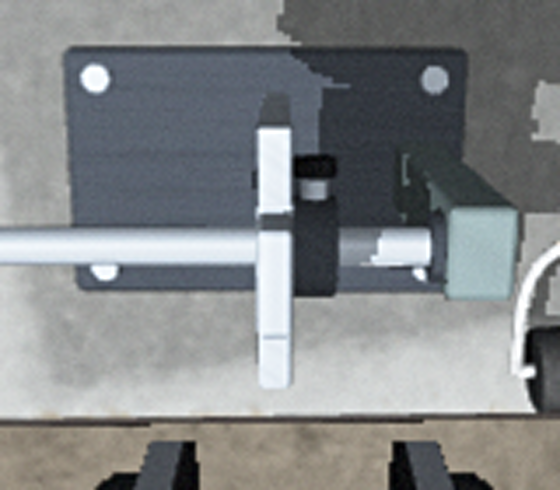

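The short plate hangs square, flat against the collar. Next I'll fetch the middle plate from the far slot.

Call:
apply_moves(
  deltas=[40,445,-145,0,5.1,40,445,-145,0,5.1,40,445,-145,0,5.1,40,445,-145,0,5.1,40,445,-145,0,5.1,40,445,-145,0,5.1,40,445,-145,0,5.1,40,445,-145,0,5.1,40,445,-145,0,5.1,40,445,-145,0,5.1,40,445,-145,0,5.1,40,445,-145,0,5.1],
)

```text
clock: 11.58
position: [0.4584, 0.3277, 0.3211]
ee_rot: [-0.002, 0.739, 0.674, -0.0]
contact_force: [-1.1, -0.5, 0.1]
width: 0.04
gripper_force: 0.0
```

Call:
apply_moves(
  deltas=[40,0,0,30,0,40,0,0,60,0,40,0,0,85,0,40,0,0,85,0,40,0,0,85,0],
)

```text
clock: 12.0
position: [0.4605, 0.3216, 0.2359]
ee_rot: [-0.0, 0.741, 0.672, -0.002]
contact_force: [0.3, 0.3, 0.0]
width: 0.0401
gripper_force: 0.0
```

```bash
cat > nk.py <<'E'
import sys
from h import *
top=float(sys.argv[1])
np.set_printoptions(precision=4,suppress=True)
s=get_state();p=get_image("wrist");t=np.array(s["position"]);A=rot(s["ee_rot"]); print(s["clock"],t,A.T[:2])
for y,z in((-.04,.128),(-.015,.128),(-.015,top),(.015,top),(.015,.128),(.04,.128)): print(y,z,proj(p,t*[1,1,0]+A[:,0]*y+[0,0,z]))
g=p["frame"].astype(int).sum(2)//3
b=[int(g[r,313:320].mean()) for r in range(100,300)]
print("edges",[(100.5+i,b[i+1]-b[i-1]) for i in range(1,199) if abs(b[i+1]-b[i-1])>35])
r0=int(proj(p,t*[1,1,0]+[0,0,top])[1])
for r in (r0-8,r0,r0+8): print(r,g[r,300:335])
E
python3 nk.py .176
```

```text
12.0 [0.4605 0.3216 0.2359] [[ 0.097   0.9953 -0.0026]
 [ 0.9953 -0.097  -0.0037]]
-0.04 0.128 [316.6072 245.0373]
-0.015 0.128 [316.5863 219.0502]
-0.015 0.176 [316.3335 242.9299]
0.015 0.176 [316.2889 202.9177]
0.015 0.128 [316.5594 185.782 ]
0.04 0.128 [316.5355 156.2076]
edges [(130.5, -99), (131.5, -104), (132.5, -62), (134.5, 92), (135.5, 103), (143.5, -76), (144.5, -66), (155.5, 132), (156.5, 160), (157.5, 39), (185.5, -153), (186.5, -146), (201.5, 50), (202.5, 118), (203.5, 91), (204.5, 39), (242.5, 36), (243.5, -112), (244.5, -175), (245.5, -51), (252.5, 48), (253.5, 67), (277.5, -66)]
215 [142 146 146 147 148 142 142 139 133 113 182 222 233 234 234 231 228 231
 232 235 150 143 142 137  89 117 151 150 148 150 149 148 148 150 150]
223 [145 144 149 149 148 148 141 141 139 117 176 227 238 237 237 237 236 234
 235 234 236 158 138 131  67  65  85  88  81  87  82  81  85  86  84]
231 [148 144 148 150 146 148 142 142 143 118 149 224 231 232 231 232 232 232
 235 233 237 239 161 135  72  70  86  85  82  80  86  82  84  84  89]
```

Call:
apply_moves(
  deltas=[40,0,-0.4,35,0,40,0,-0.4,63,0,40,0,-0.4,63,0,5,0,-0.4,63,0,5,0,-0.4,63,0,5,0,-0.4,63,0,5,0,-0.4,63,0,5,0,-0.4,63,0,5,0,-0.4,63,0],
)

```text
clock: 12.8
position: [0.4626, 0.3234, 0.1775]
ee_rot: [0.001, 0.741, 0.672, 0.003]
contact_force: [-0.2, 0.2, 6.6]
width: 0.0087
gripper_force: 43.0
```

Call:
apply_moves(
  deltas=[5,0,0,0,0,5,0,0,0,0],
)

```text
clock: 12.97
position: [0.4625, 0.3234, 0.1775]
ee_rot: [0.001, 0.741, 0.672, 0.003]
contact_force: [0.2, -0.7, 6.5]
width: 0.009
gripper_force: 43.0
```

The arm got pushed up 4.6 mm as the pads closed. I'll regrip lower from a narrower opening.

Call:
apply_moves(
  deltas=[16,0,0,0,0,16,0,0,0,0,16,0,0,0,0,16,0,0,1.5,0,16,0,0,1.5,0,5,0,0,1.5,0,5,0,0,1.5,0,5,0,0,1.5,0,5,0,0,1.5,0],
  squeeze=60,
)

```text
clock: 13.72
position: [0.4609, 0.3225, 0.1731]
ee_rot: [-0.0, 0.741, 0.672, -0.0]
contact_force: [0.3, -0.9, -1.1]
width: 0.0084
gripper_force: 60.9
```

Call:
apply_moves(
  deltas=[5,0,0,-30,0,5,0,0,-70,0,5,0,0,-110,0,5,0,0,-150,0,5,0,0,-190,0,5,0,0,-217,0,5,0,0,-217,0,5,-40,6,-217,0,5,-80,11,-217,0,5,-120,17,-217,0,5,-160,22,-217,0,5,-200,28,-217,0],
)

```text
clock: 14.72
position: [0.4682, 0.1191, 0.3886]
ee_rot: [-0.001, 0.74, 0.672, -0.001]
contact_force: [1.1, 0.3, -2.5]
width: 0.0088
gripper_force: 60.8
```

Call:
apply_moves(
  deltas=[5,-40,5,0,0,5,-80,11,0,0,5,-120,16,10,0,5,-160,22,40,-3,5,-200,27,75,-5.1,5,-230,32,110,-5.1,5,-240,33,145,-5.1,5,-240,33,153,-5.1,5,-240,33,153,-5.1,5,-240,33,153,-5.1],
)

```text
clock: 15.55
position: [0.4776, -0.1209, 0.2353]
ee_rot: [-0.003, 0.71, 0.704, -0.001]
contact_force: [1.0, 0.7, -1.6]
width: 0.0081
gripper_force: 60.8
```

```bash
cat > hd.py <<'E'
import sys
from h import *
top,rel=float(sys.argv[1]),float(sys.argv[2])
np.set_printoptions(precision=4,suppress=True)
s=get_state();p=get_image("wrist");t=np.array(s["position"]);A=rot(s["ee_rot"]); print(s["clock"],t,A.T,s["contact_force"])
for y,z in((-.015,top),(.015,top),(.015,.03),(.04,.03)): print(y,z,proj(p,t+A[:,0]*y+A[:,2]*(rel-z)))
g=p["frame"].astype(int).sum(2)//3
b=[int(g[r,313:319].mean()) for r in range(100,340)]
print("edges",[(100.5+i,b[i+1]-b[i-1]) for i in range(1,239) if abs(b[i+1]-b[i-1])>45])
np.save("hd.npy",p,allow_pickle=True)
for n in ("hook_tip",): print([(np.round(d["point"],1),round(d["score"],2),onz(p,d["point"],.15)) for d in place_of(n,p)[:2]])
E
python3 hd.py .078 .0751
```

```text
15.55 [ 0.4776 -0.1209  0.2353] [[ 0.0093  1.      0.0028]
 [ 0.9999 -0.0093 -0.005 ]
 [-0.0049  0.0028 -1.    ]] [ 1.0214  0.7079 -1.623 ]
-0.015 0.078 [315.6828 296.8753]
0.015 0.078 [315.5724 242.7989]
0.015 0.03 [315.8367 210.0698]
0.04 0.03 [315.7734 171.2577]
edges [(146.5, -89), (147.5, -47), (170.5, 150), (171.5, 120), (209.5, -146), (210.5, -146), (242.5, 68), (243.5, 104), (244.5, 70), (250.5, -56), (251.5, -62), (338.5, -128)]
[(array([356.4, 210.7]), 0.8, array([ 0.5089, -0.1202,  0.15  ]))]
```

Call:
apply_moves(
  deltas=[5,-0.5,9,0,0,5,-0.5,18,0,0,5,-0.5,27,0,0,5,-0.5,36,0,0,5,-0.5,45,0,0,5,-0.5,54,0,0,5,-0.5,64,7,0,5,-0.5,74,13,0,5,-0.5,84,16.5,0,5,-0.5,95,16.5,0,5,-0.5,105,16.5,0,5,-0.5,105,16.5,0],
)

```text
clock: 16.65
position: [0.5868, -0.123, 0.2204]
ee_rot: [0.001, 0.71, 0.704, 0.001]
contact_force: [0.5, 0.0, -2.1]
width: 0.0083
gripper_force: 60.8
```

Call:
apply_moves(
  deltas=[5,0,1,0,0,5,0,2,0,0,5,0,3,0,0,5,0,4,0,0,5,0,4,0,0,5,0,4,0,0],
)

```text
clock: 17.15
position: [0.5878, -0.1228, 0.2209]
ee_rot: [0.0, 0.71, 0.704, 0.0]
contact_force: [0.4, 1.1, -1.3]
width: 0.0087
gripper_force: 60.8
```

Call:
apply_moves(
  deltas=[5,0,1,1,0,5,0,2,2,0,5,0,3,2.6,0,5,0,3,2.6,0,5,0,3,2.6,0],
)

```text
clock: 17.57
position: [0.5911, -0.123, 0.218]
ee_rot: [0.0, 0.71, 0.704, -0.0]
contact_force: [-0.4, -1.1, -1.7]
width: 0.0085
gripper_force: 60.9
```

Call:
apply_moves(
  deltas=[5,0,0.5,0,0,5,0,1,0,0,5,0,1,0,0],
)

```text
clock: 17.82
position: [0.5921, -0.1229, 0.2181]
ee_rot: [0.0, 0.71, 0.704, -0.0]
contact_force: [-0.2, -0.8, -2.7]
width: 0.0088
gripper_force: 60.9
```

Call:
apply_moves(
  deltas=[5,0,0.5,0,0,5,0,1,0,0,5,0,1,0,0],
)

```text
clock: 18.07
position: [0.5927, -0.1228, 0.2181]
ee_rot: [-0.0, 0.71, 0.704, -0.0]
contact_force: [-2.2, -1.9, -1.0]
width: 0.0086
gripper_force: 61.0
```

Contact is exactly where expected, at 0.5927. I'll lower onto the bar, then release.

Call:
apply_moves(
  deltas=[5,0,-0.2,0.6,0,5,0,-0.3,1.2,0,5,0,-0.3,1.8,0,5,0,-0.3,1.8,0],
)

```text
clock: 18.4
position: [0.5927, -0.1232, 0.2174]
ee_rot: [0.001, 0.71, 0.704, -0.0]
contact_force: [-3.0, -2.0, 5.2]
width: 0.0085
gripper_force: 61.9
```

Call:
apply_moves(
  deltas=[5,-0.7,0,0,0,5,-0.7,0,0,0,5,-0.7,0,0,0],
)

```text
clock: 18.65
position: [0.5927, -0.1237, 0.217]
ee_rot: [0.0, 0.71, 0.704, 0.0]
contact_force: [-3.8, -0.2, 5.9]
width: 0.0088
gripper_force: 61.8
```

Call:
apply_moves(
  deltas=[5,0,0,-0.8,0,9,0,-0.2,-0.8,0,14,0,-0.2,-0.8,0,22,0,-0.2,-0.8,0,22,0,-0.2,-0.8,0,22,0,-0.2,-0.8,0,22,0,-0.2,-30,0,22,0,-0.2,-60,0,30,0,-0.2,-100,0,30,0,-0.2,-110,0,30,0,-0.2,-110,0,30,0,-0.2,-110,0],
)

```text
clock: 19.65
position: [0.5927, -0.1234, 0.3264]
ee_rot: [0.0, 0.71, 0.704, 0.0]
contact_force: [-0.2, -0.2, -0.5]
width: 0.0301
gripper_force: 0.0
```

```bash
python3 - <<'E'
from h import *
np.set_printoptions(precision=4,suppress=True)
s=get_state(); print(s["clock"],s["position"],rot(s["ee_rot"]).T[:2],s["contact_force"])
p=get_image("wrist");np.save("w8.npy",p,allow_pickle=True)
c=proj(p,[.605,-.124,.15]).astype(int); print(c)
im=p["frame"][max(0,c[1]-70):c[1]+70,c[0]-80:c[0]+80,::-1]; cv2.imwrite("pics/w8.png",cv2.resize(im,None,fx=3.5,fy=3.5,interpolation=cv2.INTER_CUBIC))
E
```

```text
19.65 [ 0.5927 -0.1234  0.3264] [[ 0.0078  1.     -0.    ]
 [ 1.     -0.0078  0.0012]] [-0.2334 -0.1967 -0.4934]
[327 184]
```

View pics/w8.png

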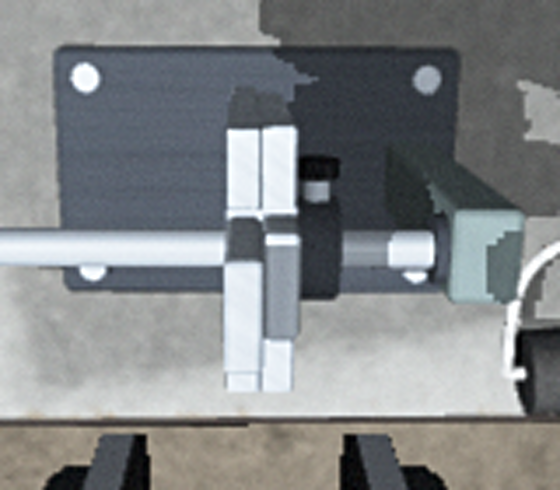

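The middle plate hangs flat against the short one, its neck clear above. Now the tall one.

Call:
apply_moves(
  deltas=[30,357,-143,0,5.1,30,357,-143,0,5.1,30,357,-143,0,5.1,30,357,-143,0,5.1,30,357,-143,0,5.1,30,357,-143,0,5.1,30,357,-143,0,5.1,30,357,-143,0,5.1,30,357,-143,0,5.1,30,357,-143,0,5.1,30,357,-143,40,5.1,30,357,-143,71,5.1],
)

```text
clock: 20.7
position: [0.4515, 0.2355, 0.2533]
ee_rot: [0.0, 0.74, 0.673, -0.0]
contact_force: [-0.4, -0.6, -1.4]
width: 0.0301
gripper_force: 0.0
```

Call:
apply_moves(
  deltas=[24,0,0,0,0,24,0,0,0,0,24,0,0,0,0],
)

```text
clock: 20.95
position: [0.4531, 0.2345, 0.2559]
ee_rot: [0.0, 0.741, 0.672, 0.0]
contact_force: [0.0, 0.2, 0.1]
width: 0.0242
gripper_force: 0.0
```

```bash
python3 nk.py .198
```

```text
20.95 [0.4531 0.2345 0.2559] [[ 0.0974  0.9952  0.0002]
 [ 0.9952 -0.0974  0.0005]]
-0.04 0.128 [316.1059 236.2414]
-0.015 0.128 [316.0728 211.8634]
-0.015 0.198 [315.9495 244.3727]
0.015 0.198 [315.8872 204.0377]
0.015 0.128 [316.031  180.8126]
0.04 0.128 [315.9944 153.3494]
edges [(138.5, 84), (139.5, 113), (140.5, 37), (141.5, -55), (142.5, -80), (153.5, 154), (154.5, 160), (177.5, -62), (178.5, -94), (181.5, -77), (182.5, -43), (203.5, 63), (204.5, 133), (205.5, 79), (213.5, -36), (214.5, -54), (243.5, -76), (244.5, -69), (259.5, -38), (272.5, 113), (273.5, 78)]
216 [ 94  87  91  89  90  88  85  76 106 131 155 159 160 159 161 160 156 153
 166 247 227 184  80  69  84  86  84  81  81  80  80  78  85  91  94]
224 [ 87  90  93  91  89  88  88  89  99 125 145 153 153 156 158 158 161 158
 165 161 162 153  71  75  85  89  86  80  83  78  82  85  88  89  91]
232 [ 90  87  92  86  86  90  87  85 101 134 156 162 158 156 154 156 157 161
 162 162 154 145  71  70  89  86  84  79  79  81  82  80  87  87  91]
```

Call:
apply_moves(
  deltas=[24,0,-0.7,35,0,24,0,-0.7,62,0,18,0,-0.7,62,0,18,0,-0.7,62,0,5,0,-0.7,62,0,5,0,-0.7,62,0,5,0,-0.7,62,0,5,0,-0.7,62,0,5,0,-0.7,62,0],
)

```text
clock: 21.75
position: [0.4532, 0.2352, 0.1955]
ee_rot: [0.001, 0.741, 0.672, 0.002]
contact_force: [0.7, -0.1, 6.4]
width: 0.0084
gripper_force: 62.3
```

Call:
apply_moves(
  deltas=[5,0,0,-30,0,5,0,0,-70,0,5,0,0,-105,0,5,-30,5,-105,0,5,-70,12,-105,0,5,-110,19,-105,0,5,-150,26,-105,0,5,-190,32,-105,0,5,-230,39,-105,-2,5,-270,46,-100,-5.1,5,-310,53,-80,-5.1,5,-350,60,-63,-5.1],
)

```text
clock: 22.75
position: [0.4772, -0.116, 0.2591]
ee_rot: [0.001, 0.71, 0.704, 0.001]
contact_force: [1.6, 0.3, -1.3]
width: 0.0082
gripper_force: 61.3
```

Call:
apply_moves(
  deltas=[5,-2,0,0,0,5,-2,0,0,0,5,-2,0,0,0,5,-2,0,0,0],
)

```text
clock: 23.08
position: [0.4773, -0.1148, 0.2593]
ee_rot: [0.0, 0.71, 0.705, 0.001]
contact_force: [0.2, 0.6, -1.4]
width: 0.0085
gripper_force: 61.2
```

```bash
python3 hd.py .100 .0975
```

```text
23.0833 [ 0.4773 -0.1148  0.2593] [[ 0.0069  1.      0.0006]
 [ 1.     -0.0069  0.001 ]
 [ 0.001   0.0006 -1.    ]] [ 0.234   0.5784 -1.3879]
-0.015 0.1 [315.6746 296.3211]
0.015 0.1 [315.566  242.3606]
0.015 0.03 [315.9137 199.8135]
0.04 0.03 [315.8615 164.8926]
edges [(147.5, -64), (148.5, -95), (166.5, 151), (167.5, 138), (201.5, -148), (202.5, -154), (242.5, 55), (243.5, 103), (244.5, 83), (248.5, -67), (249.5, -85), (295.5, 52), (296.5, -50), (297.5, -72), (338.5, -128)]
[(array([351.2, 207.1]), 0.88, array([ 0.5079, -0.1193,  0.15  ])), (array([516.2, 212.1]), 0.69, array([ 0.6551, -0.1252,  0.15  ]))]
```

Call:
apply_moves(
  deltas=[5,-4,0,1,0,5,-7.5,0,1.5,0,5,-7.5,0,1.5,0,5,-7.5,0,1.5,0],
)

```text
clock: 23.52
position: [0.4771, -0.1234, 0.2572]
ee_rot: [0.0, 0.71, 0.704, 0.0]
contact_force: [-0.1, 0.0, -0.9]
width: 0.0083
gripper_force: 61.2
```

Call:
apply_moves(
  deltas=[5,0,9,0,0,5,0,18,0,0,5,0,27,0,0,5,0,36,0,0,5,0,45,0,0,5,0,54,0,0,5,0.3,64,6,0,5,0.3,74,12,0,5,0.3,84,15,0,5,0.3,94,15,0,5,0.3,100,15,0,5,0.3,100,15,0],
)

```text
clock: 24.52
position: [0.5788, -0.1241, 0.2418]
ee_rot: [0.0, 0.71, 0.704, 0.0]
contact_force: [-0.9, -0.3, -1.8]
width: 0.0089
gripper_force: 61.2
```

Call:
apply_moves(
  deltas=[5,0,1,0.5,0,5,0,2,0.7,0,5,0,3,0.7,0,5,0,3.5,0.7,0,5,0,3.5,0.7,0,5,0,3.5,0.7,0],
)

```text
clock: 25.02
position: [0.5803, -0.124, 0.2416]
ee_rot: [0.0, 0.71, 0.704, 0.0]
contact_force: [-0.5, -0.0, -1.4]
width: 0.0087
gripper_force: 61.2
```

Call:
apply_moves(
  deltas=[5,0,0.5,0,0,5,0,1,0,0,5,0,1,0,0,5,0,1,0,0],
)

```text
clock: 25.35
position: [0.5815, -0.124, 0.2414]
ee_rot: [-0.0, 0.71, 0.704, 0.0]
contact_force: [-0.2, 0.2, -1.8]
width: 0.0087
gripper_force: 61.2
```

Call:
apply_moves(
  deltas=[5,0,0.5,0,0,5,0,1,0,0,5,0,1,0,0],
)

```text
clock: 25.6
position: [0.5826, -0.124, 0.2414]
ee_rot: [-0.0, 0.71, 0.704, 0.0]
contact_force: [-0.3, 0.6, -1.4]
width: 0.0086
gripper_force: 61.3
```

Call:
apply_moves(
  deltas=[5,0,0.4,0,0,5,0,0.8,0,0,5,0,0.8,0,0],
)

```text
clock: 25.85
position: [0.5829, -0.124, 0.2414]
ee_rot: [-0.0, 0.71, 0.704, -0.0]
contact_force: [-1.5, -0.3, -1.7]
width: 0.0081
gripper_force: 61.4
```

Call:
apply_moves(
  deltas=[5,0,0.2,0.6,0,5,0,0.2,1.2,0,5,0,0.2,1.8,0,5,0,0.2,1.8,0],
)

```text
clock: 26.18
position: [0.5832, -0.1238, 0.2403]
ee_rot: [-0.0, 0.71, 0.704, 0.0]
contact_force: [-2.6, 0.6, 4.3]
width: 0.0086
gripper_force: 62.2
```

Call:
apply_moves(
  deltas=[5,0,-0.2,0.5,0,5,0,-0.2,0.8,0,5,0,-0.2,0.8,0],
)

```text
clock: 26.43
position: [0.5832, -0.1238, 0.2401]
ee_rot: [0.0, 0.71, 0.704, 0.0]
contact_force: [-3.0, 1.1, 6.7]
width: 0.0086
gripper_force: 62.6
```

Seated. Releasing and clearing upward.

Call:
apply_moves(
  deltas=[5,0,-0.2,-1.2,0,9,0,-0.3,-1.2,0,14,0,-0.3,-1.2,0,22,0,-0.3,-1.2,0,22,0,-0.3,-1.2,0,22,0,-0.3,-1.2,0,22,0,-0.3,-30,0,22,0,-0.3,-60,0,30,0,-0.3,-90,0,30,0,-0.3,-90,0,30,0,-0.3,-90,0,30,0,-0.3,-90,0],
)

```text
clock: 27.43
position: [0.5829, -0.124, 0.3282]
ee_rot: [-0.0, 0.71, 0.704, -0.0]
contact_force: [-0.4, -0.8, -1.0]
width: 0.0299
gripper_force: 0.0
```

```bash
python3 - <<'E'
from h import *
np.set_printoptions(precision=4,suppress=True)
s=get_state(); print(s["clock"],s["position"],s["contact_force"],s["gripper_force"])
p=get_image("wrist");g=p["frame"].astype(int).sum(2)//3
def b(x,y,z): return proj(p,[x,y,z]).round(1)
# shoulder tops at z .1715, y +-40 mm from bar: expected columns of faces if stacked at .5882/.5982/.6082 boundaries
for dy in (.03,-.03):
    y=-.1236+dy; L=[b(x,y,.1715) for x in(.5777,.5877,.5977,.6077)]; r=int(L[1][1]); print("row",r,[l[0] for l in L]); c0=int(L[0][0])-8; print(c0,g[r,c0:c0+60])
for n,z in(("plate_tall",.1415),("plate_middle",.1415),("plate_short",.1415)):
    print(n,[(np.round(d["point"]),round(d["score"],2),onz(p,d["point"],z)) for d in place_of(n,p)[:2]])
E
```

```text
27.4333 [ 0.5829 -0.124   0.3282] [-0.397  -0.8086 -0.9751] 0.0
row 159 [np.float64(310.8), np.float64(320.8), np.float64(330.9), np.float64(340.9)]
302 [ 98  98  99 101 102 101 101  99  88 112 252 248 242 239 238 239 241 244
 239 157 237 243 240 239 240 240 242 243 242 161 238 246 242 239 239 239
 241 244 251 159  31   5   4  15  21  18  16  16  21  16  11  36  56  61
  60  60  59  56  57  54]
row 215 [np.float64(311.6), np.float64(321.1), np.float64(330.5), np.float64(340.0)]
303 [162 160 161 167 169 174 168 134 240 244 241 239 239 239 237 236 238 241
 210 145 119 136 147 153 154 152 156 154 159 143 159 247 245 240 238 239
 222 146 189 196 196 202 202 198 195 193 198 198 197 196 194 201 203 200
 205 204 203 202 203 201]
plate_tall [(array([318., 180.]), 0.63, array([ 0.5846, -0.1221,  0.1415])), (array([250., 179.]), 0.58, array([ 0.5079, -0.1203,  0.1415]))]
plate_middle [(array([325., 178.]), 0.67, array([ 0.5925, -0.1196,  0.1415])), (array([332., 186.]), 0.46, array([ 0.6006, -0.1289,  0.1415]))]
plate_short [(array([334., 180.]), 0.96, array([ 0.6033, -0.1214,  0.1415])), (array([319., 180.]), 0.66, array([ 0.5858, -0.1214,  0.1415]))]
```

```bash
python3 -c "
from rig import *
print(sign_off())"
```

```text
the job is handed in; nothing more can be done
None
```

The three plates hang on the hook in order (short against the stop collar, then middle, then tall), flat against one another. I pushed each home at under 4 N against the collar's 8 N slip and saw no sign that it moved. The bystanders were left untouched, and the job was handed in at about 27 s.

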